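# Seat the drive disc of a turntable on its key

## Robot

A 7-joint arm with a two-finger parallel gripper is mounted at the origin on the work surface. World frame = base frame: x ahead of the robot, y to its left, z up, the work surface at z = 0. Lengths are in m, angles in rad, forces in N, time in s.
With the tool pointing down it reaches from about 0.35 to 0.9 m from the base axis. Payload 8.1 kg.
Tool frame: the origin (TCP) lies at the very end of the fingers, on their centre line; the grasp point (between the pads) lies 19 mm behind it; z points along the fingers, y is the line along which they close (so a half turn about z gives the same grasp; the last joint's range is limited). The gripper opens to 92 mm and grips with 3 to 60 N. Pads are 19 mm wide; open, the fingers measure 130 mm over their backs; the gripper's body (75 mm by 190 mm) begins 47 mm behind the grasp point.
Start: joints at [-1.242, 0.434, 0.025, 1.573, -0.012, 1.134, -0.075], TCP at [0.262, 0.568, 0.227] pointing down, gripper open.
Joint ranges: [-2.62, 2.62], [-0.44, 2.09], [-1.27, 1.32], [0.08, 2.57], [-1.32, 4.46], [0.12, 2], [-2.74, 2.74]. Speed limits (rad/s): [2.22, 2.22, 3.01, 3.01, 3.14, 3.14, 3.14].

## Interface

Orientations are given as a rotation vector (axis times angle).
In Python, from cell import arm gives the robot as it stands.
- The arm moves only by the tool jog_arm, never from a script. Its argument "rows" is a list of rows, each a list of 3 entries, a list of its own where there are three numbers: the shift along the world's x, y, z in cm, then the turn, a rotation vector about the world's x, y, z in degrees, then the opening, from 0 (shut) to 1 (fully open). A call has 1 to 8 rows; each row is the pose to reach, as a shift and turn from the pose commanded when the call began; what a row does not reach only later rows make up. A row lasts 1/8 s, in which the tool goes at most 62.5 mm and 10.7 degrees, less where a joint would pass 70% of its speed; a pose out of reach is approached as far as the arm can. A call with a gripper value outside its range is refused whole. The fingers move at their own pace and stop on an object; "newtons" is the grip in N (left out, the last holds). Time passes only in rows, so rows that repeat a pose let the fingers close. It gives the time, the measured TCP pose, the force, the opening and the grip force at its end, in the units of the state.
- arm.observe(): the state, without advancing time (a new reading comes with each control period).
- arm.get_image(name): name is "scene" or "top" or "wrist"; returns a dict with "img" (400x640x3 uint8, red, green, blue), "depth" (400x640 float32, m along the optical axis (not along the pixel's ray), 0 where there is no reading), "fx", "fy", "cx", "cy" (pixels), "rvec" (rotation vector, rad) and "tvec" (3), from world to camera coordinates, as OpenCV has them; the wrist camera has in their place "mount" (4x4, takes a point from camera to tool coordinates, whose origin is the TCP and whose axes are the flange's). Camera axes: x right, y down, z forward; pixel columns grow to the right and rows downward; lengths in m; the calibration is good to about 2 mm. A picture is of the moment at which its call begins: read the wrist's pose just before it.
- arm.sign_off(): hands the job in; it is judged then, once.
The state is a dict: "clock": time; "joints": joint angles; "dq": joint speeds; "joint_efforts": joint torques, N m; "position": TCP position; "ee_rot": TCP orientation; "force": force on the tool from outside, world axes, zero at the start; "ft_torque": the same for the moment, N m; "width": opening from 0.0 (shut) to 1.0 (fully open); "gripper_force": force on a finger pad.
Only numpy, scipy, OpenCV 4.12 (cv2) and the standard library are available. Lean on these libraries where they do the work, as an engineer would, in place of code of your own. Each camera call takes 0.05 s, during which the arm holds its last target. There are 200 camera calls.

## Task

The grey metal drive disc on the turntable is riding up on the key under its rim. With a fingertip, turn the disc round on its spindle until the notch in its rim stands over the key, then press the disc down until it is fully home and let go. Do not lift the disc, and leave the puck, the bottle and the brush where they are.

Things in the scene. Friction and masses are not known exactly. Their poses are not given: they have to be found in the camera images.
- turntable: Fixed wooden turntable plinth, flat top 72 mm above the table. Origin: on the table surface under the spindle axis. It reaches from -160 to 160 mm in its own x, -240 to 140 mm in its own y. A fixed parked tonearm lies along x at y = -175 mm, up to 50 mm above the plinth top. The spindle, a steel post 15 mm thick on the axis, ends 38 mm above the plinth top.
- disc: Drive disc: grey metal, 170 mm across, 10 mm thick, 0.3 kg, loose on the spindle (18 mm bore, 1.5 mm play). Origin: centre of its underside; own +x points to the notch. It starts flat, 12 mm above the plinth top, on the key and a friction seat; fully home: 4 mm. It does not sink by itself: pressing home takes 5 to 8 N, and it stays down. Off the notch the key holds its side up and the disc tilts.
- key (a point): Fixed steel drive key: a radial bar 12 mm wide with square edges, its flat top 12 mm above the plinth top, from 67 to 107 mm from the spindle axis: its outer end shows beyond the disc's rim from above. This point: on its top, 78 mm from the axis, 29 degrees counterclockwise (from above) from the plinth's own +x.
- notch (a point): Centre of the notch in the disc's rim, level with the disc's top face, 78 mm from the disc's centre. The notch is 20 mm wide, 21 mm deep, straight-sided, cut right through: it passes over the 12 mm key with 4 mm to spare on either side when centred. At the start the top face is 22 mm above the plinth top (94 mm above the table); fully home it is 14 mm (86 mm).
- finger_ring (a point): Centre of the floor of the finger ring, level with the disc's top face, 44 mm from the disc's centre, exactly opposite the notch. The ring is a round black collar on the disc, 44 mm across inside, 52 mm outside, wall 10 mm high, open on top, its floor the disc's top face. A fingertip (closed fingers) put into it can drag the disc round, which takes about 2 N, and press it down.
- puck: Loose dark steel record weight, 52 mm across at its base, 40 mm high, standing on the far left corner of the plinth (own +x, +y); origin at the centre of its underside. Leave alone.
- cleaner: Loose amber bottle, 44 mm across, 100 mm high, on the table left of the plinth (own +y); origin at the centre of its underside. Leave alone.
- brush: Loose record brush, 100 x 34 mm, 30 mm high, on the table right of the plinth (own -y); origin at the centre of its underside. Leave alone.

How it is judged:
On the way, in this order (a step that is already met when the one before it is completed fails the run):
1. the notch has been turned over the key (within 7 mm) (horizontal distance between notch and key below 0.007 m).
2. the disc has been pressed down onto its seat (z of each of notch, finger_ring in the frame of turntable below 0.088 m), for 0.2 s.
At the end, for the whole second after the job is handed in: The disc is home: its top face at the notch and at the finger ring within 2 mm of its lowest level, its notch within 7 mm of the key's middle, and at rest (all of step 2 and horizontal distance between notch and key below 0.007 m and linear speed of disc below 0.01 m/s and angular speed of disc below 0.1 rad/s); the robot touches nothing.
It fails at once if the disc is lifted more than 6 mm (z of disc in the frame of turntable above 0.09 m).
It fails at once if the puck, the bottle or the brush is moved by more than 20 mm (distance of any of puck, cleaner, brush from where it was at the start of the episode above 0.02 m).
It fails at once if the puck, the bottle or the brush is tipped over (angle between any of puck, cleaner, brush's own z axis and vertical above 0.5 rad).
It also fails if it takes over 42 s, if anything falls off the work surface, if the arm or the gripper's body presses on something with over 40 N, if the wrist force passes 120 N, or if a joint passes its speed limit or range.

## Working session

There is one attempt and no reset: what is moved stays moved. The work goes in short steps, Python scripts to look and compute and a tool call to move; the robot and the scene stay as the last step left them, time stands still between calls to the robot, and variables do not carry over. Pictures are saved under pics/ and viewed, at most 10 in all, crops included, and the job is handed in when it is done.

Besides the shell and the picture viewer there is one more tool, called after ">>>" in YAML: its name, and indented under it one key for each argument. jog_arm: Moves the arm, as the interface text tells. Its arguments: {"type":"object","properties":{"rows":{"type":"array","items":{"type":"array"}},"newtons":{"type":"number"}},"required":["rows"]}

```bash
mkdir -p pics
cat > h.py <<'E'
import numpy as np, cv2
from cell import arm
def pts(d):
    R,_=cv2.Rodrigues(np.array(d["rvec"],float)); t=np.array(d["tvec"],float).ravel()
    v,u=np.mgrid[0:400,0:640]; z=d["depth"]
    c=np.stack([(u-d["cx"])/d["fx"]*z,(v-d["cy"])/d["fy"]*z,z],-1)
    return (c-t)@R
E
python3 - <<'E'
from h import *
for n in("top","scene"):
    d=arm.get_image(n); np.savez(f"{n}0.npz",**d)
    cv2.imwrite(f"pics/{n}0.png",d["img"][...,::-1])
s=arm.observe(); print(s["position"],s["ee_rot"],s["clock"])
d=np.load("top0.npz");print(d["rvec"],d["tvec"],d["fx"])
E
```

```text
[0.2614159  0.56719886 0.22605351] [-6.73023496e-01 -3.06851577e+00  2.16528429e-03] 0.1
[ 2.13560199 -2.18996609  0.12509738] [0.01534041 0.6052422  1.07802326] 419.7735679808656
```

View pics/top0.png

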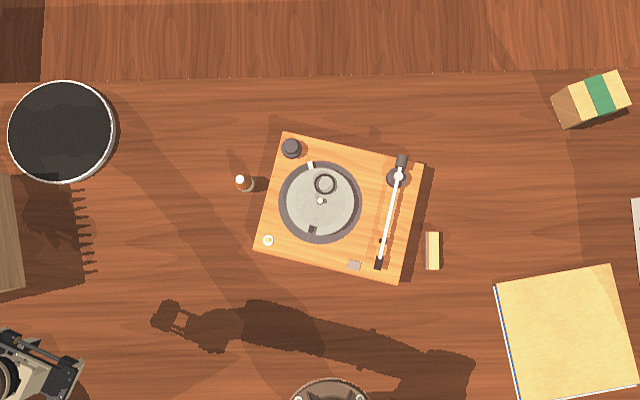

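The top view shows the plinth centre-right, the spindle at (320,201), finger ring at (325,184), notch at (312,230), and the white key end at (310,165). The robot base is at the bottom. Next I'll measure these at larger scale.

Run:
```python
from h import *
d=np.load("top0.npz"); P=pts(d)
for n,(u,v) in dict(spindle=(320,201),ring=(325,184),notch=(312,230),key=(310,165),discL=(295,200),discR=(350,200)).items(): print(n,P[v,u].round(4))
m=(P[...,2]>.066)&(P[...,2]<.078)&(abs(P[...,0]-P[201,320,0])<.3)&(abs(P[...,1]-P[201,320,1])<.3)
r=cv2.minAreaRect(P[m][:,:2].astype(np.float32)); print(r)
c=cv2.resize(d["img"][115:290,240:450],None,fx=3.8,fy=3.4,interpolation=cv2.INTER_CUBIC)
c=cv2.resize(d["img"][140:260,260:380],(600,600),interpolation=cv2.INTER_CUBIC)
cv2.imwrite("pics/c0.png",c[...,::-1])
# disc top fit
q=(abs(P[...,2]-.094)<.005)&(np.linalg.norm(P[...,:2]-P[201,320,:2],axis=-1)<.12)
print(q.sum(),cv2.minEnclosingCircle(P[q][:,:2].astype(np.float32)),np.median(P[q][:,2]))
```

```text
spindle [0.5797 0.0093 0.1076]
ring [ 0.6238 -0.0043  0.0927]
notch [0.5098 0.0316 0.0714]
key [0.6756 0.0328 0.0802]
discL [0.5851 0.0719 0.0936]
discR [ 0.5817 -0.0659  0.0935]
((0.581039309501648, 0.0028307437896728516), (0.465909481048584, 0.320180207490921), 74.93464660644531)
3345 ((0.582773745059967, 0.010065313428640366), 0.08523377031087875) 0.09340845657873194
```

View pics/c0.png

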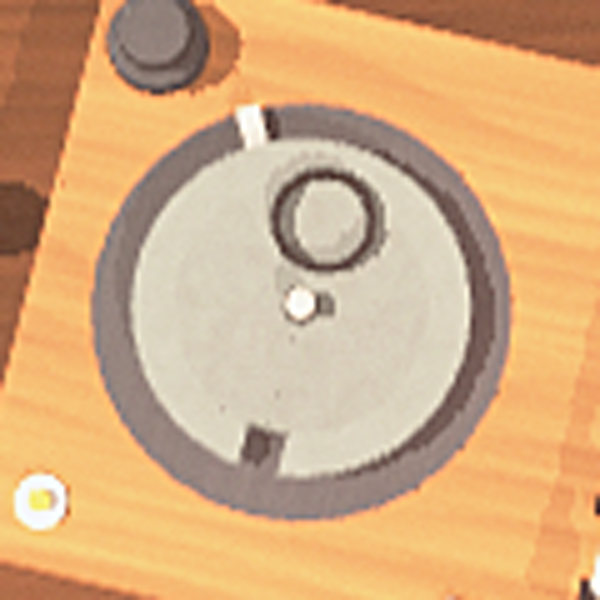

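Key direction works out at about 14° and ring at about -18°, so the ring has to go round clockwise by about 148° to 194°. Moving over the ring with the fingers closed.

>>> jog_arm:
  rows:
    - [[3.1,-4.9,0.5],[0,0,0],0]
    - [[6.2,-9.8,0.5],[0,0,0],0]
    - [[9.3,-14.7,0.5],[0,0,0],0]
    - [[12.4,-19.6,0.5],[0,0,0],0]
    - [[15.5,-24.5,0.5],[0,0,0],0]
    - [[18.6,-29.4,0.5],[0,0,0],0]
    - [[21.7,-34.3,0.5],[0,0,0],0]
    - [[24.8,-39.2,0.5],[0,0,0],0]
  newtons: 20

```text
clock: 1.1
position: [0.5102, 0.1739, 0.2316]
ee_rot: [-0.673, -3.069, 0.0]
force: [1.2, 1.2, 0.4]
width: 0.179
gripper_force: 0.0
```

>>> jog_arm:
  rows:
    - [[2.8,-4.4,0],[0,0,0],0]
    - [[5.6,-8.9,-1],[0,0,0],0]
    - [[8.4,-13.4,-3],[0,0,0],0]
    - [[11.3,-17.9,-6],[0,0,0],0]
    - [[11.3,-17.9,-7],[0,0,0],0]
    - [[11.3,-17.9,-7],[0,0,0],0]
    - [[11.3,-17.9,-7],[0,0,0],0]

```text
clock: 1.98
position: [0.6226, -0.0017, 0.1624]
ee_rot: [0.67, 3.069, 0.002]
force: [-0.7, 0.7, 0.4]
width: 0.007
gripper_force: 0.0
```

```bash
cat > w.py <<'E'
from h import *
import sys
from scipy.spatial.transform import Rotation as Ro
def wrist(name):
    s=arm.observe(); d=arm.get_image("wrist")
    cv2.imwrite(f"pics/{name}.png",d["img"][...,::-1])
    T=np.eye(4);T[:3,:3]=Ro.from_rotvec(s["ee_rot"]).as_matrix();T[:3,3]=s["position"]
    T=T@np.array(d["mount"]); v,u=np.mgrid[0:400,0:640]; z=d["depth"]
    c=np.stack([(u-d["cx"])/d["fx"]*z,(v-d["cy"])/d["fy"]*z,z],-1)
    return s,d,c@T[:3,:3].T+T[:3,3]
E
python3 - <<'E'
from w import *
s,d,P=wrist("w1"); np.save("w1P.npy",P); print(s["position"],s["ee_rot"],s["clock"],s["force"],s["width"])
def ring(P,c=(.6235,-.004)):
    m=(P[...,2]>.100)&(P[...,2]<.1075)&(np.linalg.norm(P[...,:2]-c,axis=-1)<.035)
    if m.sum()<9: print("few",m.sum());return
    q=P[m][:,:2]; A=np.c_[2*q,np.ones(len(q))]; x=np.linalg.lstsq(A,(q**2).sum(1),rcond=None)[0]
    print(len(q),x[:2],np.sqrt(x[2]+x[0]**2+x[1]**2),cv2.minEnclosingCircle(q.astype(np.float32)))
ring(P); ring(pts(np.load("top0.npz"))); ring(pts(np.load("scene0.npz")))
E
```

```text
[ 0.62258871 -0.00167916  0.16235301] [6.69812928e-01 3.06898796e+00 1.62897350e-03] 1.975 [-0.6564391   0.73301197  0.37862148] 0.007346936632392373
931 [ 0.62340303 -0.00181161] 0.02405309596298382 ((0.62399822473526, -0.0018401461420580745), 0.026533175259828568)
101 [ 0.62470913 -0.00216701] 0.024136675731026253 ((0.6248273253440857, -0.0025063673965632915), 0.026308264583349228)
93 [ 0.62596892 -0.00133507] 0.024370844615826635 ((0.6208388805389404, -0.0006182998768053949), 0.031473103910684586)
```

View pics/w1.png

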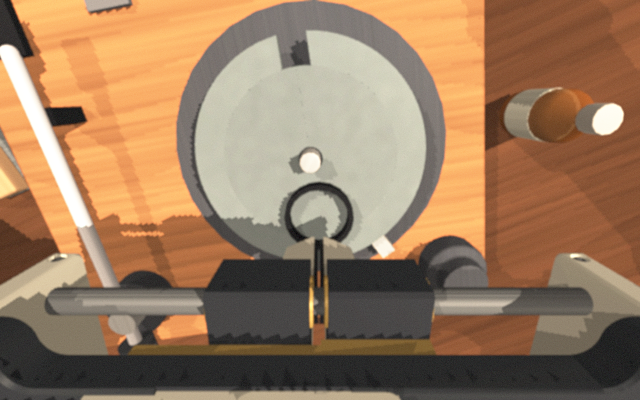

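The wrist view shows the ring at (320,213), the closed tip just above it, spindle (310,160), notch (296,50), and key end (383,245). The ring fit has a 24 mm radius and matches the expected height. I'll compute the axis and key from the same cloud and descend gently.

Run:
```python
from h import *
P=np.load("w1P.npy")
def fit(q):
    A=np.c_[2*q,np.ones(len(q))]; x=np.linalg.lstsq(A,(q**2).sum(1),rcond=None)[0]; return x[:2],np.sqrt(x[2]+x[:2]@x[:2])
c=np.array([.582,.0095])
m=(abs(P[...,2]-.110)<.003)&(np.linalg.norm(P[...,:2]-c,axis=-1)<.015); print("spindle",m.sum(),P[m].mean(0))
m=(abs(P[...,2]-.094)<.0035)&(np.linalg.norm(P[...,:2]-c,axis=-1)<.1); q=P[m][:,:2]; a=np.degrees(np.arctan2(*(q-c).T[::-1])); r=np.linalg.norm(q-c,axis=1)
e=np.array([q[(a//3==k)][np.argmax(r[a//3==k])] for k in np.unique(a//3) if (a//3==k).sum()>20]); rr=np.linalg.norm(e-c,axis=1); e=e[rr>.08];print("disc",fit(e),np.median(P[m][:,2]))
ctr=fit(e)[0]
s=abs(r-.078)<.004; print("notch gap", [(int(k)) for k in range(130,190) if ((a[s]//1)==k).sum()==0])
m=(abs(P[...,2]-.084)<.0035)&(np.linalg.norm(P[...,:2]-c,axis=-1)<.11)&(np.linalg.norm(P[...,:2]-c,axis=-1)>.09);k=P[m][:,:2];print("key",len(k),k.mean(0),np.degrees(np.arctan2(*(k-ctr).T[::-1])).mean(),P[243:248:2,383])
```

```text
spindle 340 [0.58127046 0.0105508  0.10893764]
disc (array([0.58167539, 0.01031597]), np.float64(0.08494476463212405)) 0.09309209581809338
notch gap [157, 158, 159, 160, 161, 162, 163, 164, 165, 166, 167, 168, 169, 180, 181, 182, 183, 184, 185, 186, 187, 188, 189]
key 256 [0.67728961 0.03370706] 13.746838022721974 [[0.67422071 0.0348676  0.08282588]
 [0.67568949 0.03419611 0.0833417 ]
 [0.67792421 0.03352787 0.08248167]]
```

>>> jog_arm:
  rows:
    - [[0.1,0,-3],[0,0,0],0]
    - [[0.1,0,-5.2],[0,0,0],0]
    - [[0.1,0,-5.6],[0,0,0],0]
    - [[0.1,0,-5.9],[0,0,0],0]
    - [[0.1,0,-6.1],[0,0,0],0]
    - [[0.1,0,-6.2],[0,0,0],0]
    - [[0.1,0,-6.2],[0,0,0],0]

```text
clock: 2.9
position: [0.6238, -0.0034, 0.1001]
ee_rot: [0.673, 3.068, 0.0]
force: [0.1, 0.5, 0.7]
width: 0.004
gripper_force: 0.0
```

Run:
```python
import numpy as np
C=np.array([.5815,.0104]);p=np.array([.6234,-.0038])
for a in range(-25,-176,-8):
    print(a,((C+.044*np.array([np.cos(np.radians(a)),np.sin(np.radians(a))])-p)*100).round(2))
```

```text
-25 [-0.2  -0.44]
-33 [-0.5  -0.98]
-41 [-0.87 -1.47]
-49 [-1.3 -1.9]
-57 [-1.79 -2.27]
-65 [-2.33 -2.57]
-73 [-2.9  -2.79]
-81 [-3.5  -2.93]
-89 [-4.11 -2.98]
-97 [-4.73 -2.95]
-105 [-5.33 -2.83]
-113 [-5.91 -2.63]
-121 [-6.46 -2.35]
-129 [-6.96 -2.  ]
-137 [-7.41 -1.58]
-145 [-7.79 -1.1 ]
-153 [-8.11 -0.58]
-161 [-8.35 -0.01]
-169 [-8.51  0.58]
```

>>> jog_arm:
  rows:
    - [[-0.2,-0.44,-0.2],[0,0,0],0]
    - [[-0.5,-0.98,-0.2],[0,0,0],0]
    - [[-0.87,-1.47,-0.2],[0,0,0],0]
    - [[-1.3,-1.9,-0.2],[0,0,0],0]
    - [[-1.79,-2.27,-0.2],[0,0,0],0]
    - [[-2.33,-2.57,-0.2],[0,0,0],0]
    - [[-2.9,-2.8,-0.2],[0,0,0],0]
    - [[-2.9,-2.8,-0.2],[0,0,0],0]

```text
clock: 3.9
position: [0.5957, -0.0302, 0.0988]
ee_rot: [0.671, 3.066, 0.004]
force: [2.1, 4.2, 2.7]
width: 0.002
gripper_force: 2.5
```

```bash
cat >> w.py <<'E'
C=np.array([.5815,.0104])
def state(name):
    s=arm.observe(); d=arm.get_image("top"); P=pts(d); cv2.imwrite(f"pics/{name}.png",cv2.resize(d["img"][140:260,260:380],(600,600),interpolation=cv2.INTER_CUBIC)[...,::-1])
    s,dw,W=wrist(name+"w")
    for n,Q in (("top",P),("wrist",W)):
        v=Q[...,:2]-C; r=np.linalg.norm(v,axis=-1); a=np.degrees(np.arctan2(v[...,1],v[...,0]))%360
        m=(r>.071)&(r<.083)&(Q[...,2]>.06)&(Q[...,2]<.1); b=(a[m]//2).astype(int); z=Q[...,2][m]
        print(n,"low",[2*k for k in range(180) if (b==k).sum() and np.median(z[b==k])<.0835], "unseen",[2*k for k in range(180) if not (b==k).any()])
    print(s["clock"],s["position"].round(4) if hasattr(s["position"],"round") else s["position"],s["force"])
    return s,W
E
python3 -c "
from w import *
state('a1')"
```

```text
top low [118, 120, 122, 124, 126, 128, 130] unseen [0, 2, 4, 6, 8, 10, 12, 14, 16, 18, 20, 22, 24, 26, 28, 30, 32, 34, 36, 38, 40, 42, 46, 154, 156, 158, 160, 162, 164, 166, 168, 170, 172, 174, 176, 178, 180, 182, 184, 186, 188, 190, 192, 194, 196, 198, 200, 202, 204, 206, 208, 210, 212, 214, 216, 218, 220, 222, 224, 226, 228, 230, 232, 234, 236, 238, 240, 242, 244, 246, 248, 250, 252, 254, 256, 258, 260, 262, 264, 266, 268, 270, 272, 274, 276, 278, 280, 282, 284, 286, 288, 290, 292, 294, 296, 298, 300, 302, 304, 306, 308, 310, 312, 314, 316, 318, 320, 322, 324, 326, 328, 330, 332, 334, 336, 338, 340, 342, 344, 346, 348, 350, 352, 354, 356, 358]
wrist low [120, 122, 124, 126, 128] unseen [0, 2, 4, 6, 8, 10, 12, 130, 276, 278, 280, 282, 284, 286, 288, 290, 292, 294, 296, 298, 300, 302, 304, 306, 308, 310, 312, 314, 316, 318, 320, 322, 324, 326, 328, 330, 332, 334, 336, 338, 340, 342, 344, 346, 348, 350, 352, 354, 356, 358]
3.95 [ 0.5957 -0.0303  0.0988] [2.84714259 4.85488251 3.59808001]
```

View pics/a1w.png

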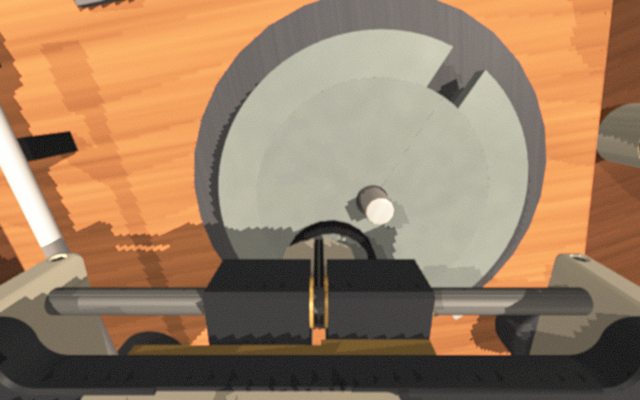

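The wrist view shows the notch at (458,82), so it has followed (now at about 125°); the tip leads the ring by about 15°. Continuing round the arc.

>>> jog_arm:
  rows:
    - [[-0.6,-0.13,0.1],[0,0,0],0]
    - [[-1.21,-0.18,0.1],[0,0,0],0]
    - [[-1.83,-0.15,0.1],[0,0,0],0]
    - [[-2.43,-0.03,0.1],[0,0,0],0]
    - [[-3.01,0.17,0.1],[0,0,0],0]
    - [[-3.56,0.45,0.1],[0,0,0],0]
    - [[-4.06,0.8,0.1],[0,0,0],0]
    - [[-4.51,1.22,0.1],[0,0,0],0]

```text
clock: 5.0
position: [0.5526, -0.0199, 0.1001]
ee_rot: [0.673, 3.062, 0.002]
force: [10.0, -0.4, 2.2]
width: 0.007
gripper_force: 4.5
```

>>> jog_arm:
  rows:
    - [[-0.38,0.48,0],[0,0,0],0]
    - [[-0.7,1.0,0],[0,0,0],0]
    - [[-0.94,1.57,0],[0,0,0],0]
    - [[-1.05,1.9,0],[0,0,0],0]
    - [[-1.05,1.9,0],[0,0,0],0]
    - [[-1.05,1.9,0],[0,0,0],0]

```text
clock: 5.75
position: [0.5424, -0.002, 0.1004]
ee_rot: [0.674, 3.061, 0.0]
force: [7.5, -3.3, 5.6]
width: 0.006
gripper_force: 3.9
```

```bash
python3 -c "
from w import *
state('a2')"
```

```text
top low [] unseen [24, 26, 28, 30, 32, 34, 36, 38, 40, 42, 44, 46, 48, 50, 52, 56, 60, 64, 68, 70, 74, 76, 78, 80, 82, 84, 86, 88, 90, 92, 94, 96, 98, 100, 102, 104, 106, 108, 110, 112, 120, 122, 124, 126, 128, 130, 132, 134, 136, 138, 140, 142, 144, 146, 148, 150, 152, 154, 156, 158, 160, 162, 164, 166, 168, 170, 172, 174, 176, 178, 180, 182, 184, 186, 188, 190, 192, 194, 196, 198, 200, 202, 204, 206, 208, 210, 212, 214, 216, 218, 220, 222, 224, 226, 228, 230, 232, 234, 236, 238, 240, 242, 244, 246, 248, 250, 252, 254, 256, 258, 260, 262, 264, 266, 268, 270, 272, 274, 276, 278, 280, 282, 284, 286, 288, 290, 292, 294, 296, 298, 300, 302, 304, 306, 308, 310, 312, 314, 316, 318, 320, 322]
wrist low [30, 32, 34, 36] unseen [0, 2, 4, 6, 8, 10, 12, 14, 16, 18, 20, 38, 40, 54, 56, 58, 60, 62, 64, 230, 232, 234, 236, 238, 240, 242, 244, 246, 248, 250, 252, 254, 256, 258, 260, 262, 264, 266, 268, 270, 272, 274, 276, 278, 280, 282, 284, 286, 288, 290, 292, 294, 296, 298, 300, 302, 304, 306, 308, 310, 312, 314, 316, 318, 320, 322, 324, 326, 328, 330, 332, 334, 336, 338, 340, 342, 344, 346, 348, 350, 352, 354, 356, 358]
5.8 [ 0.5425 -0.002   0.1004] [ 6.66923875 -2.15557341  5.26866478]
```

View pics/a2w.png

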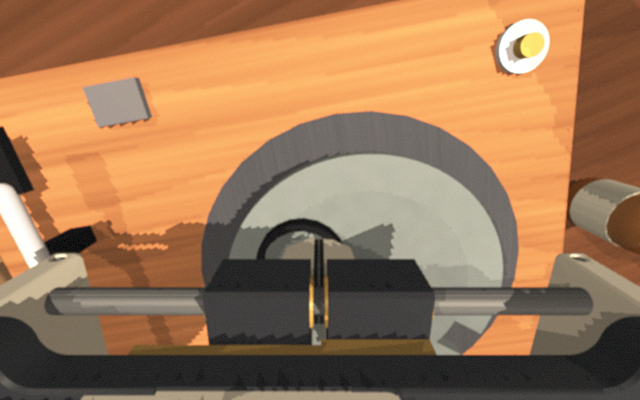

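View pics/a2.png

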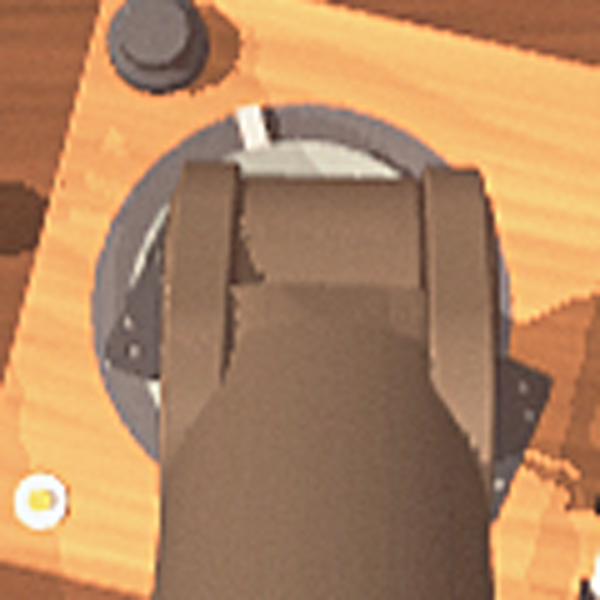

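Wrist view: notch at (462,336), about 35°; the top view shows the key's surroundings at (250,127) in the crop still visible. About 22° to go, so I'll take 16° and look.

>>> jog_arm:
  rows:
    - [[-0.12,0.4,0],[0,0,0],0]
    - [[-0.2,0.8,0],[0,0,0],0]
    - [[-0.25,1.2,0],[0,0,0],0]
    - [[-0.25,1.2,0],[0,0,0],0]
    - [[-0.25,1.2,0],[0,0,0],0]

```text
clock: 6.48
position: [0.5412, 0.0096, 0.1008]
ee_rot: [0.674, 3.058, 0.001]
force: [10.2, -4.5, 3.8]
width: 0.002
gripper_force: 6.7
```

```bash
cat >> w.py <<'E'
def key(name):
    s,W=state(name)
    d=arm.get_image("top"); R,_=cv2.Rodrigues(np.array(d["rvec"])); 
    def ang(u,v,z):
        ray=R.T@np.array([(u-d["cx"])/d["fx"],(v-d["cy"])/d["fy"],1]); o=-R.T@np.array(d["tvec"]); p=o+ray*(z-o[2])/ray[2]; q=p[:2]-C; return np.degrees(np.arctan2(q[1],q[0])),np.linalg.norm(q)
    for r in (.066,.072,.078,.082):
        row=[]
        for a in range(-6,34,1):
            w=np.array([*(C+r*np.array([np.cos(np.radians(a)),np.sin(np.radians(a))])),.094]); p=R@w+np.array(d["tvec"]); u=p[0]/p[2]*d["fx"]+d["cx"]; v=p[1]/p[2]*d["fy"]+d["cy"]
            row.append(int(cv2.getRectSubPix(d["img"],(1,1),(u,v)).mean()))
        print(r,"from -6:",row)
    e=arm.get_image("scene"); np.savez(name+"s.npz",**e); cv2.imwrite(f"pics/{name}s.png",e["img"][...,::-1])
E
sed -i 's/, "unseen".*$/)/' w.py
python3 -c "
from w import *
key('a3')
d=np.load('a3s.npz');R,_=cv2.Rodrigues(d['rvec']);p=R@[.657,.03,.09]+d['tvec'];print(p[:2]/p[2]*d['fx']+[d['cx'],d['cy']],-R.T@d['tvec'])"
```

```text
top low [14, 16, 18, 20, 22, 24, 26]
wrist low []
6.525 [0.5412 0.0096 0.1008] [10.59419377 -4.32773274  4.59805036]
0.066 from -6: [212, 205, 203, 205, 204, 199, 194, 194, 194, 194, 193, 194, 196, 195, 192, 189, 184, 178, 172, 167, 183, 204, 213, 204, 178, 131, 96, 88, 86, 88, 90, 93, 94, 96, 98, 99, 101, 102, 102, 102]
0.072 from -6: [205, 206, 207, 207, 207, 208, 208, 207, 203, 196, 189, 187, 186, 187, 189, 189, 189, 188, 187, 198, 210, 228, 246, 229, 204, 164, 124, 100, 84, 75, 75, 77, 79, 80, 79, 79, 90, 97, 96, 93]
0.078 from -6: [208, 208, 206, 207, 207, 207, 206, 206, 208, 211, 211, 208, 202, 194, 188, 184, 185, 184, 183, 184, 193, 213, 238, 230, 165, 118, 117, 118, 121, 123, 125, 119, 110, 104, 110, 129, 167, 203, 199, 183]
0.082 from -6: [202, 202, 203, 201, 199, 200, 201, 201, 200, 199, 200, 204, 209, 207, 185, 184, 201, 201, 196, 187, 177, 207, 232, 210, 171, 131, 115, 117, 119, 120, 120, 120, 118, 117, 135, 170, 186, 191, 193, 197]
[309.62131022 219.12218872] [1.1092225  0.45312938 0.87900266]
```

View pics/a3.png

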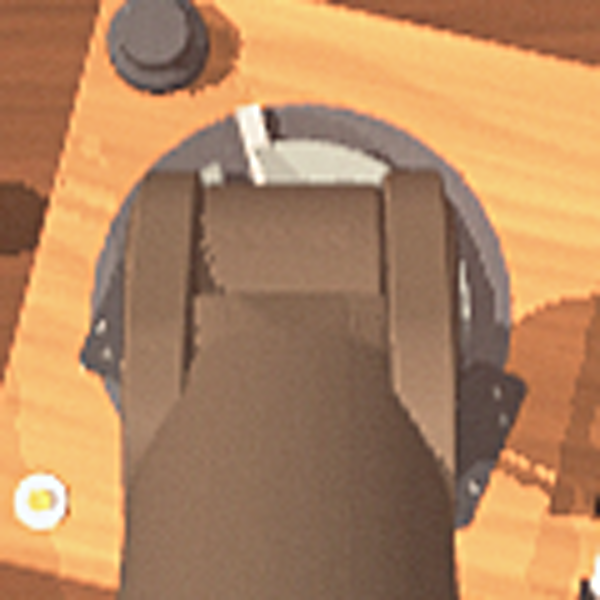

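Top crop: the key now shows through the notch (key at (258,150), far notch edge at (215,165)). The notch centre is about 22.3°, so 8.5° remain (about 6 mm of tip travel).

>>> jog_arm:
  rows:
    - [[0,0.2,0],[0,0,0],0]
    - [[0,0.4,0],[0,0,0],0]
    - [[0.05,0.6,0],[0,0,0],0]
    - [[0.05,0.6,0],[0,0,0],0]
    - [[0.05,0.6,0],[0,0,0],0]

```text
clock: 7.3
position: [0.5407, 0.0146, 0.1005]
ee_rot: [0.676, 3.06, -0.001]
force: [7.9, -7.7, 5.8]
width: 0.005
gripper_force: 4.9
```

```bash
python3 -c "
from w import *
key('a4')
a=cv2.imread('pics/a4.png')[60:260,150:450]; b=cv2.imread('pics/a4s.png')[180:260,250:370]
cv2.imwrite('pics/a4m.png',np.vstack([cv2.resize(a,(450,300)),cv2.resize(b,(450,300),interpolation=cv2.INTER_CUBIC)]))"
```

```text
top low [12, 16, 18, 20]
wrist low []
7.35 [0.5407 0.0147 0.1005] [ 7.51914919 -7.01507866  3.59278559]
0.066 from -6: [216, 216, 216, 216, 215, 215, 214, 217, 219, 215, 210, 198, 183, 172, 164, 165, 180, 190, 199, 212, 212, 210, 209, 202, 176, 123, 85, 82, 83, 86, 89, 92, 94, 94, 93, 94, 96, 98, 100, 100]
0.072 from -6: [206, 207, 208, 207, 207, 208, 208, 208, 208, 210, 211, 209, 202, 175, 159, 201, 242, 240, 237, 237, 236, 241, 246, 220, 184, 133, 85, 69, 67, 89, 141, 176, 176, 174, 164, 149, 133, 118, 105, 101]
0.078 from -6: [208, 208, 207, 208, 209, 210, 210, 208, 208, 209, 209, 209, 209, 210, 196, 177, 208, 237, 236, 235, 237, 239, 246, 227, 152, 95, 85, 84, 104, 134, 172, 195, 195, 195, 195, 195, 196, 197, 194, 184]
0.082 from -6: [202, 201, 201, 200, 201, 201, 201, 201, 202, 205, 205, 205, 208, 209, 202, 211, 235, 240, 236, 235, 235, 239, 238, 212, 173, 131, 115, 113, 131, 165, 185, 195, 193, 188, 189, 195, 192, 191, 195, 200]
```

View pics/a4m.png

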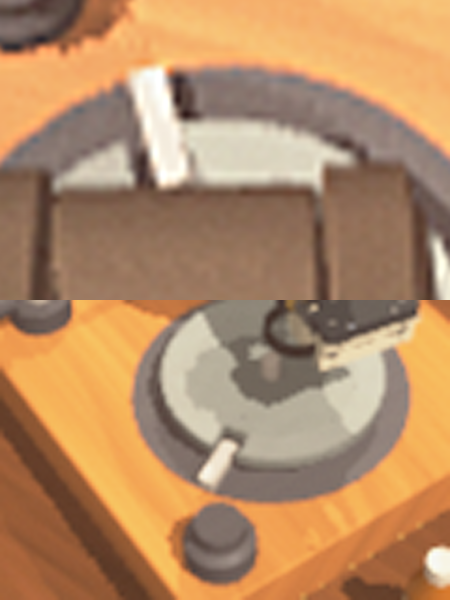

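Top half: the key shows within the notch with a dark gap on its left, (140,160) against key (165,150). The lower scene view agrees. The notch centre is about 15.9° against 13.8°, so I'll nudge 2° further.

>>> jog_arm:
  rows:
    - [[0,0.1,0],[0,0,0],0]
    - [[0,0.2,0],[0,0,0],0]
    - [[0,0.2,0],[0,0,0],0]

```text
clock: 7.88
position: [0.5409, 0.0164, 0.1005]
ee_rot: [0.676, 3.059, -0.001]
force: [8.7, -8.1, 5.3]
width: 0.008
gripper_force: 5.0
```

```bash
python3 -c "
from w import *
key('a5')" | tail -3
```

```text
0.072 from -6: [208, 207, 207, 208, 208, 208, 209, 210, 211, 216, 212, 182, 147, 105, 87, 174, 249, 245, 241, 240, 241, 237, 228, 176, 123, 90, 67, 94, 152, 192, 192, 184, 177, 174, 165, 149, 134, 118, 105, 102]
0.078 from -6: [208, 208, 208, 209, 209, 208, 208, 209, 210, 211, 215, 221, 169, 94, 119, 164, 208, 245, 240, 237, 240, 235, 204, 162, 117, 85, 90, 120, 170, 199, 199, 197, 194, 194, 194, 194, 194, 194, 192, 183]
0.082 from -6: [203, 202, 200, 200, 201, 200, 201, 203, 205, 208, 211, 213, 172, 132, 97, 131, 227, 249, 242, 237, 236, 242, 241, 211, 171, 127, 124, 164, 184, 187, 189, 194, 192, 188, 190, 197, 194, 190, 193, 198]
```

Centred: the gap runs 6.3° to 21.5°, midpoint 13.9°. Easing off sideways, then pressing down in steps.

>>> jog_arm:
  rows:
    - [[0.15,-0.15,0],[0,0,0],0]
    - [[0.15,-0.15,-0.3],[0,0,0],0]
    - [[0.15,-0.15,-0.6],[0,0,0],0]
    - [[0.15,-0.15,-0.8],[0,0,0],0]
    - [[0.15,-0.15,-1.0],[0,0,0],0]
    - [[0.15,-0.15,-1.2],[0,0,0],0]
    - [[0.15,-0.15,-1.2],[0,0,0],0]

```text
clock: 8.95
position: [0.5414, 0.0157, 0.0904]
ee_rot: [0.676, 3.061, 0.001]
force: [-4.1, -5.7, 35.8]
width: 0.005
gripper_force: 15.6
```

```bash
cat >> w.py <<'E'
def plane(T=.02):
    for n in ("top","scene"):
        P=pts(arm.get_image(n)); v=P[...,:2]-C; r=np.linalg.norm(v,axis=-1); a=np.degrees(np.arctan2(v[...,1],v[...,0]))%360
        m=(r>.012)&(r<.082)&(P[...,2]>.078)&(P[...,2]<.099); q=P[m]; 
        for _ in range(4):
            x=np.linalg.lstsq(np.c_[q[:,:2]-C,np.ones(len(q))],q[:,2],rcond=None)[0]
            q=q[abs(q[:,2]-np.c_[q[:,:2]-C,np.ones(len(q))]@x)<.0025]
        k=np.array([np.cos(.241),np.sin(.241)]); print(n,len(q),"z ctr,notch,ring",x[2],x[2]+.078*k@x[:2],x[2]-.044*k@x[:2])
E
python3 -c "
from w import *
key('a6');plane()"
```

```text
top low [4, 6, 14, 16, 20, 244, 266, 278, 298]
wrist low []
9.0 [0.5414 0.0157 0.0904] [-5.3037702  -5.85789673 34.75618777]
0.066 from -6: [213, 213, 213, 213, 215, 216, 219, 225, 231, 176, 116, 87, 70, 91, 140, 175, 186, 193, 201, 212, 212, 211, 212, 209, 186, 130, 89, 109, 124, 124, 117, 109, 100, 89, 86, 91, 95, 97, 99, 101]
0.072 from -6: [206, 206, 207, 206, 206, 207, 208, 213, 211, 187, 156, 105, 65, 72, 93, 177, 249, 244, 240, 238, 237, 240, 244, 214, 172, 152, 153, 171, 188, 194, 193, 190, 186, 182, 177, 164, 149, 133, 119, 109]
0.078 from -6: [208, 210, 211, 210, 209, 210, 211, 213, 217, 225, 189, 122, 88, 70, 116, 171, 214, 250, 241, 235, 236, 238, 244, 225, 154, 122, 166, 193, 195, 195, 195, 195, 194, 194, 192, 191, 193, 193, 192, 188]
0.082 from -6: [172, 173, 172, 171, 170, 170, 172, 173, 179, 186, 151, 110, 85, 71, 91, 147, 231, 250, 241, 237, 234, 239, 237, 208, 171, 157, 159, 165, 162, 157, 158, 164, 163, 160, 162, 167, 165, 165, 168, 174]
top 198 z ctr,notch,ring 0.08345407926706794 0.08544074055665847 0.08233339853960661
scene 1324 z ctr,notch,ring 0.085759757620449 0.08594724748666523 0.08565399410617319
```

Scene depth puts the disc top at 0.086 at both notch and ring, which is home, and the notch is still about the key. Releasing: ease pressure, shift to the middle of the ring, and lift clear.

>>> jog_arm:
  rows:
    - [[0,0,0.6],[0,0,0],0]
    - [[0,-0.1,1.0],[0,0,0],0]
    - [[0,-0.5,1.1],[0,0,0],0]
    - [[0,-0.8,1.3],[0,0,0],0]
    - [[0,-0.8,2.5],[0,0,0],0]
    - [[0,-0.8,6],[0,0,0],0]
    - [[-4,-0.8,11],[0,0,0],0]
    - [[-9,-0.8,13],[0,0,0],0]

```text
clock: 10.25
position: [0.4493, 0.0104, 0.2194]
ee_rot: [0.673, 3.065, 0.002]
force: [0.2, -0.4, 0.7]
width: 0.01
gripper_force: 0.0
```

>>> jog_arm:
  rows:
    - [[-3,5,3],[0,0,0],0]
    - [[-3,10,5],[0,0,0],0]
    - [[-4,15,7],[0,0,0],0]
    - [[-5,20,8],[0,0,0],0]
    - [[-6,25,8],[0,0,0],0]
    - [[-6,25,8],[0,0,0],0]

```text
clock: 11.0
position: [0.3869, 0.2642, 0.2972]
ee_rot: [-0.663, -3.07, -0.002]
force: [0.8, -0.9, -0.2]
width: 0.003
gripper_force: 0.0
```

```bash
python3 -c "
from w import *
key('a7');plane()
a=cv2.imread('pics/a7.png'); b=cv2.imread('pics/a7s.png')[140:260,220:400]
cv2.imwrite('pics/a7m.png',np.hstack([cv2.resize(a,(400,400)),cv2.resize(b,(400,400),interpolation=cv2.INTER_CUBIC)]))"
```

```text
top low [4, 6, 8, 10, 12, 16, 18, 96, 132, 176, 236, 350]
wrist low []
11.05 [0.3878 0.2616 0.297 ] [ 0.32395018 -1.42126621  0.47332806]
0.066 from -6: [207, 207, 207, 207, 208, 210, 213, 217, 222, 162, 97, 72, 62, 93, 152, 192, 202, 208, 214, 224, 226, 227, 230, 226, 200, 139, 99, 146, 193, 211, 209, 208, 208, 208, 207, 208, 207, 206, 205, 206]
0.072 from -6: [207, 207, 206, 206, 206, 207, 208, 213, 211, 183, 150, 105, 72, 83, 107, 186, 254, 250, 247, 246, 244, 248, 251, 224, 186, 166, 165, 185, 203, 209, 210, 210, 209, 208, 208, 207, 206, 206, 205, 205]
0.078 from -6: [209, 209, 210, 210, 211, 210, 210, 213, 218, 225, 183, 109, 81, 71, 118, 176, 217, 252, 248, 245, 244, 246, 250, 234, 175, 147, 188, 213, 213, 212, 213, 213, 212, 210, 211, 211, 211, 208, 209, 210]
0.082 from -6: [165, 167, 172, 171, 171, 172, 172, 173, 178, 187, 146, 97, 83, 77, 95, 149, 231, 251, 247, 245, 243, 247, 245, 222, 191, 175, 175, 180, 175, 168, 179, 196, 187, 171, 177, 190, 185, 179, 183, 193]
top 2444 z ctr,notch,ring 0.0854213086763512 0.0851297025627374 0.08558580443274873
scene 1499 z ctr,notch,ring 0.08619257580683547 0.08573070176430692 0.08645312013851823
```

View pics/a7m.png

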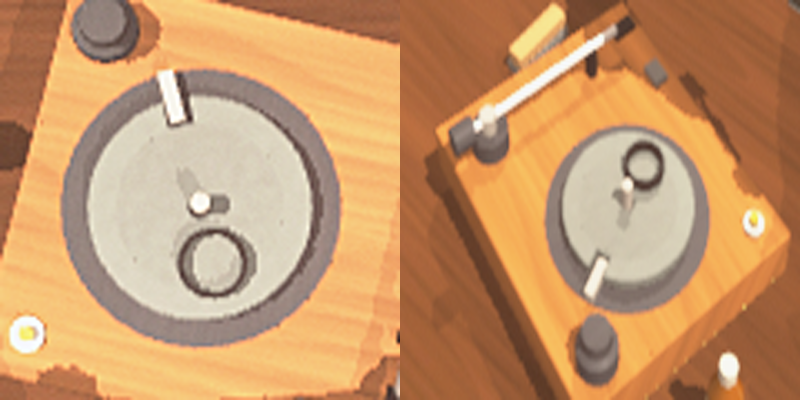

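Left view: the key (172,98) sits in the notch and the ring (212,262) is opposite it. The disc is level at about 0.0855 and the arm is clear. The notch is about 2.5 mm off the key's middle (limit 7 mm). Handing in.

```bash
python3 -c "
from cell import arm
print(arm.sign_off())"
```

```text
the job is handed in; nothing more can be done
None
```

The disc is turned with its notch over the key, about 2.5 mm off the key's middle (limit 7 mm), and pressed home and level (top face about 86 mm above the table); the arm is clear, nothing else was touched as far as the images show, and I handed the job in at about 11 s (no verdict came back).

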